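# Send the rebuilt battery down the roller track

## Robot

A 6-joint arm with a two-finger parallel gripper is mounted at the origin on the work surface. World frame = base frame: x ahead of the robot, y to its left, z up, the work surface at z = 0. Lengths are in mm, angles in rad, forces in N, time in s.
With the tool pointing down it reaches from about 375 to 900 mm from the base axis. Payload 3.1 kg.
Tool frame: the origin (TCP) lies on the centre line of the jaws, within the pads' length; the fingertips stand 19 mm ahead of it and the grasp point (between the pads) is the TCP; z points along the fingers, y is the line along which they close (so a half turn about z gives the same grasp; the last joint's range is limited). The gripper opens to 85 mm and grips with 20 to 120 N. Pads are 22 mm wide; open, the fingers measure 114 mm over their backs; the gripper's body (76 mm by 85 mm) begins 54 mm behind the grasp point. The pads swing forward as they close: fully open they stand 13 mm farther back than shut.
Start: joints at [-1.415, 0.527, 1.433, -0, 1.181, -0.178], TCP at [205.385, -590.266, 250.31] pointing down, gripper open.
Joint ranges: [-3.08, 3.08], [-0.75, 2.2], [0.22, 2.44], [-1.43, 4.57], [0, 2.65], [-2.85, 2.85]. Speed limits (rad/s): [2.79, 2.79, 3.14, 3.14, 3.14, 3.14].

## Interface

Orientations are given as [roll, pitch, yaw] about the fixed x, y, z axes, in that order (R = Rz(yaw) Ry(pitch) Rx(roll)).
In Python, from rig import monitor, snapshot, arm gives the robot as it stands.
- The arm moves only by the tool apply_moves, never from a script. Its argument "deltas" is one flat list of numbers, 5 for each row, row after row: the shift along the tool's x, y, z in cm, then the turn about the tool's z in degrees, then the closure in counts, from 0 (fully open) to 255 (shut). A call has 1 to 5 rows; each row is the pose to reach, as a shift and turn from the pose commanded when the call began, along the tool's axes at that moment; what a row does not reach only later rows make up. A row lasts 1/8 s, in which the tool goes at most 62.5 mm and 10.7 degrees, less where a joint would pass 70% of its speed; a pose out of reach is approached as far as the arm can. A call with a gripper value outside its range is refused whole. The fingers move at their own pace and stop on an object; "newtons" is the grip in N (left out, the last holds). Time passes only in rows, so rows that repeat a pose let the fingers close. It gives the time, the measured TCP pose, the force, the opening and the grip force at its end, in the units of the state.
- monitor.sense(): the state, without advancing time (a new reading comes with each control period).
- snapshot(name): name is "side" or "top" or "wrist"; returns a dict with "color" (384x512x3 uint8, red, green, blue), "mtx" (3x3 intrinsics, pixels), "k1" (the pictures are not rectified: a ray, as slopes to the right and down, at radius r is drawn at 1 + k1 r^2 times it, then the intrinsics apply), "R" (3x3) and "t" (3): a world point X has camera coordinates R X + t. Camera axes: x right, y down, z forward; pixel columns grow to the right and rows downward; lengths in mm; the calibration is good to about 2 mm. A picture is of the moment at which its call begins. There is no depth.
- arm.close_job(): hands the job in; it is judged then, once.
The state is a dict: "t": time; "q": joint angles; "dq": joint speeds; "effort": joint torques, N m; "position": TCP position; "ee_rot": TCP orientation; "contact_force": force on the tool from outside, world axes, zero at the start; "ft_torque": the same for the moment, N m; "opening": finger opening in mm; "grip_force": force on a finger pad.
Only numpy, scipy, OpenCV 4.12 (cv2) and the standard library are available. Lean on these libraries where they do the work, as an engineer would, in place of code of your own. Each camera call takes 0.05 s, during which the arm holds its last target. There are 200 camera calls.

## Task

Pick up the small battery with the red lid, set it gently on the raised end of the roller track, upright and lengthways between the side guides, and let go there so that it rolls down to the stop by itself; do not guide or push it down the lower half. Leave the blue-lidded battery and the open case where they stand.

Things in the scene. Friction and masses are not known exactly. Their poses are not given: they have to be found in the camera images.
- battery_red: The battery to send: white case, bright red lid with six red plugs in a row, red side labels, two steel terminals 8 mm high on top. 56 mm along its x, 110 mm along its y (length), 78 mm to the lid's top, flat sides, 0.5 to 0.8 kg. Origin: centre of the underside; z up. Swaps places with the other two; at the start its length is within 0.6 rad of world y.
- battery_blue: A bystander: the same battery of the same size, but with a blue lid, plugs and labels. Origin: centre of its underside; z up. It must stay where it is.
- case_open: A bystander: an empty white case with no lid, 56 x 110 x 66 mm high (x, y, z), open on top with partitions inside. Origin: centre of its underside; z up. It must stay where it is.
- track: Fixed gravity roller track with blue side guides. Origin on the bench under its middle; y level, downhill; x across; yaw varies. Roller tops slope down 6 deg to +y: z = 0.090 - 0.105 y, from y -0.21 to the black stop's face at y 0.20. Guides 84 mm apart (112 outside), 12 mm above rollers. Set the battery's underside at x 0, y -0.145, z 0.105; at the stop it is at y 0.145. Rolls down in 2-3 s.

How it is judged:
By the outcome, as a careful person would: the job done as asked, in the order asked, and still so for the second after the job is handed in, with the robot touching nothing.
It also fails if it takes over 38 s, if anything falls off the work surface, if the arm or the gripper's body presses on something with over 40 N, if the wrist force passes 120 N, or if a joint passes its speed limit or range.

## Working session

There is one attempt and no reset: what is moved stays moved. The work goes in short steps, Python scripts to look and compute and a tool call to move; the robot and the scene stay as the last step left them, time stands still between calls to the robot, and variables do not carry over. Pictures are saved under pics/ and viewed, at most 10 in all, crops included, and the job is handed in when it is done.

Besides the shell and the picture viewer there is one more tool, called after "Emit:" as name(argument=value, ...) on one line, values as JSON. apply_moves: Moves the arm, as the interface text tells. Its arguments: {"type":"object","properties":{"deltas":{"type":"array","items":{"type":"number"}},"newtons":{"type":"number"}},"required":["deltas"]}

```bash
mkdir -p pics; cat > h.py <<'E'
import numpy as np,cv2
from rig import monitor,snapshot,arm
def snap(n,f):
    s=snapshot(n); cv2.imwrite('pics/'+f,s['color'][:,:,::-1]); 
    import pickle; pickle.dump(s,open(f'{n}.pkl','wb')); return s
def load(n):
    import pickle; return pickle.load(open(f'{n}.pkl','rb'))
def back(s,px,z):
    K=s['mtx']; out=[]
    for u,v in px:
        d=np.array([(u-K[0,2])/K[0,0],(v-K[1,2])/K[1,1]]); p=d.copy()
        for _ in range(30): p=d/(1+s['k1']*(p@p))
        R=np.array(s['R']);t=np.array(s['t']).ravel()
        C=-R.T@t; r=R.T@np.array([p[0],p[1],1]); out.append(C+r*(z-C[2])/r[2])
    return np.array(out)
def proj(s,X):
    R=np.array(s['R']);t=np.array(s['t']).ravel();K=s['mtx']
    c=np.atleast_2d(X)@R.T+t; p=c[:,:2]/c[:,2:]; p=p*(1+s['k1']*(p**2).sum(1,keepdims=True))
    return p@np.array(K)[:2,:2].T+np.array(K)[:2,2]
E
python3 - <<'E'
from h import *
a=snap('top','top1.png');b=snap('side','side1.png')
for s in(a,b):print(s['mtx'],s['k1'],-s['R'].T@s['t'])
print(monitor.sense())
E
```

```text
[[466.12687519   0.         260.78507133]
 [  0.         466.12687519 188.96787047]
 [  0.           0.           1.        ]] -0.046118904726902527 [ 446.86666185 -111.22303506  985.07231163]
[[408.65150944   0.         252.06284859]
 [  0.         408.65150944 186.2852785 ]
 [  0.           0.           1.        ]] -0.05456116729097647 [ 398.85299147 -649.88410546  525.78389794]
{'t': 0.1, 'q': array([-1.41450154e+00,  5.28377151e-01,  1.43381919e+00,  9.11948347e-06,
        1.18140871e+00, -1.78520672e-01]), 'dq': array([ 0.00120536,  0.00013395, -0.00340812, -0.00114157, -0.00034693,
       -0.00111852]), 'effort': array([ 1.15813987e-04, -4.43302274e+01, -1.78585911e+01, -2.41404323e-04,
        3.88309956e-03, -1.62742123e-05]), 'position': array([ 205.28975262, -589.65404117,  249.41469821]), 'ee_rot': array([-3.13961374e+00, -3.65644599e-04,  3.34811624e-01]), 'contact_force': array([-0.18239522, -0.00593667, -0.52946634]), 'ft_torque': array([0.01304111, 0.04051723, 0.00183151]), 'grip_force': 0.0, 'opening': 85.29641736488715}
```

View pics/top1.png

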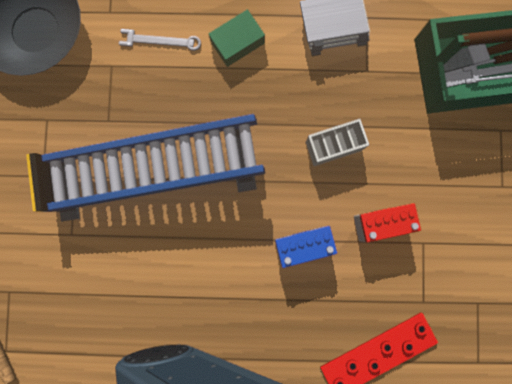

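View pics/side1.png

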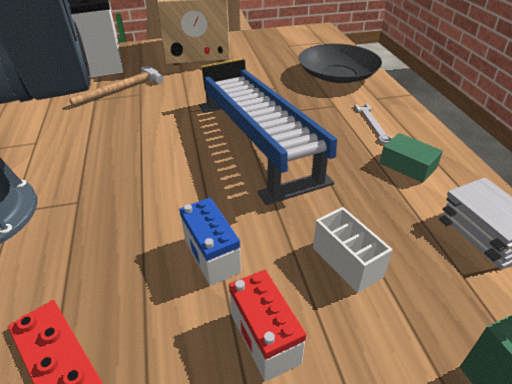

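The top view shows the red battery at about (390,223), blue at (306,246) and the open case at (338,141). The track's raised end is at (258,145) and its black stop at (38,182). The side view confirms the layout; nothing stands between the red battery and the raised end except the neighbours on each side.

```bash
cat > m.py <<'E'
from h import *
from scipy.optimize import least_squares
def lid(s,kind,win):
    c=cv2.cvtColor(s['color'],cv2.COLOR_RGB2HSV); h,S,v=c[...,0],c[...,1],c[...,2]
    m=((((h<8)|(h>172)) if kind=='red' else ((h>105)&(h<128)))&(S>150)&(v>60)).astype(np.uint8)
    w=np.zeros_like(m);x0,y0,x1,y1=win;w[y0:y1,x0:x1]=1;m=cv2.morphologyEx(m*w,cv2.MORPH_CLOSE,np.ones((5,5),np.uint8))
    k=max(cv2.findContours(m,0,2)[0],key=cv2.contourArea)[:,0]
    return back(s,k,78)
E
python3 - <<'E'
from m import *
s=load('top')
for k,w in(('red',(345,190,435,260)),('blue',(265,215,350,280))):
    P=lid(s,k,w);r=cv2.minAreaRect(P[:,:2].astype(np.float32));print(k,r,cv2.boxPoints(r).tolist())
# blue guides
c=cv2.cvtColor(s['color'],cv2.COLOR_RGB2HSV)
m=((c[...,0]>105)&(c[...,0]<128)&(c[...,1]>150)&(c[...,2]>60)).astype(np.uint8)
m[215:]=0;m[:,280:]=0;m[:100]=0
for k in cv2.findContours(m,0,2)[0]:
    if cv2.contourArea(k)>100: print(cv2.contourArea(k),cv2.boxPoints(cv2.minAreaRect(k)).tolist())
print('case',back(s,[(308,137),(363,121),(368,143),(316,161)],66)[:,:2])
cv2.imwrite('pics/tc.png',cv2.resize(s['color'][100:230,20:280,::-1],None,fx=3,fy=3,interpolation=2))
E
```

```text
red ((472.5215759277344, -363.7839660644531), (57.12727737426758, 111.62777709960938), 13.543342590332031) [[431.681640625, -316.2111511230469], [457.82275390625, -424.7348937988281], [513.3615112304688, -411.3567810058594], [487.22039794921875, -302.8330383300781]]
blue ((422.2200012207031, -199.6163330078125), (54.372371673583984, 107.77811431884766), 15.753358840942383) [[381.42425537109375, -155.13235473632812], [410.6856689453125, -258.86224365234375], [463.0157470703125, -244.10031127929688], [433.75433349609375, -140.37042236328125]]
case [[ 639.41532783 -202.17357941]
 [ 675.01136422 -312.69360355]
 [ 630.28156936 -322.79964618]
 [ 591.22107062 -218.78818103]]
```

View pics/tc.png

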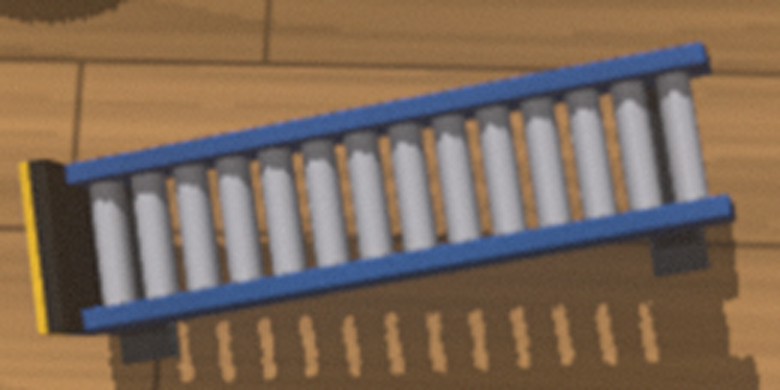

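```bash
cat > t.py <<'E'
from m import *
s=load('top'); o=np.array([20,100]);cr=lambda *p:(np.array(p)+1)/3-0.5+o
up=cr((80,163),(200,140),(380,106),(560,71),(700,44)); lo=cr((100,308),(250,281),(400,254),(560,226),(725,197))
def tr(p,x,y,z): 
    c,S=np.cos(p[2]),np.sin(p[2]); return np.array([p[0]+c*x-S*y,p[1]+S*x+c*y,z])
def local(p,px,h):
    out=[]
    for q in px:
        z=100.
        for _ in range(15):
            X=back(s,[q],z)[0];d=X[:2]-p[:2];c,S=np.cos(p[2]),np.sin(p[2])
            l=np.array([c*d[0]+S*d[1],-S*d[0]+c*d[1]]);z=90-.105*l[1]+h
        out.append(l)
    return np.array(out)
endpx=cr((66,167),(703,43),(82,312),(728,197))
def f(p):
    e=local(p,endpx,12)
    return np.r_[local(p,up,12)[:,0]-56,local(p,lo,12)[:,0]+42,(e[:,1]-[200,-210,200,-210])]
r=least_squares(f,[530,70,.18]);p=r.x;print(p,np.degrees(p[2]),f(p).round(1))
print(tr(p,0,-145,105))
b=load('side')
im=b['color'][:,:,::-1].copy()
for x in(56,42,-42,-56):
    a=proj(b,[tr(p,x,y,102-.105*y) for y in(-210,200)]).astype(int);cv2.line(im,a[0].tolist(),a[1].tolist(),(0,255,0),1)
def bat(cx,cy,yaw):
    return [[cx+np.cos(yaw)*x-np.sin(yaw)*y,cy+np.sin(yaw)*x+np.cos(yaw)*y,78] for x,y in((28,55),(-28,55),(-28,-55),(28,-55))]
for B in ((472.5,-363.8,np.radians(13.5)),):
    cv2.polylines(im,[proj(b,bat(*B)).astype(int)],True,(0,255,0),1)
cv2.imwrite('pics/s2.png',cv2.resize(im[60:384,170:400],None,fx=1.8,fy=1.8))
E
python3 t.py
```

```text
[5.72191722e+02 1.10721996e+02 1.85885864e-01] 10.650475488521554 [-0.3 -0.4 -0.7 -0.2  0.3  0.3  0.4  0.5  0.2  0.   8.3 -9.3  9.1 -9. ]
[598.99021753 -31.78007638 105.        ]
```

View pics/s2.png

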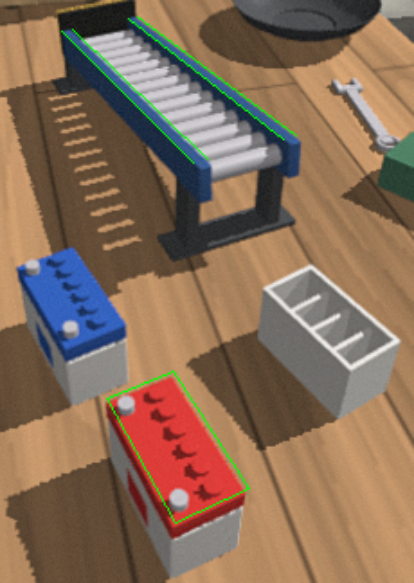

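The overlay of the measured lid and guides falls on the side image within about 2 mm. The battery is at (472.5,-363.8) with yaw 13.5°, and the set-down point is (599,-32) with yaw 10.65°.

```bash
cat > d.py <<'E'
from h import *
import sys
x,y,z,yaw=map(float,sys.argv[1:5])
s=monitor.sense();p=s['position'];a=s['ee_rot'][2];c,S=np.cos(a),np.sin(a)
d=np.array([x,y,z])-p
dy=(yaw-np.degrees(a)+180)%360-180
print('t',s['t'],'pos',p.round(1),np.degrees(a).round(2),'q',s['q'].round(2),'F',s['contact_force'].round(1),s['opening'],s['grip_force'])
print('cm',((c*d[0]+S*d[1])/10).round(2),((S*d[0]-c*d[1])/10).round(2),(-d[2]/10).round(2),'turn',-dy)
E
python3 d.py 472.5 -363.8 250 103.5
```

```text
t 0.1 pos [ 205.3 -589.7  249.4] 19.18 q [-1.41  0.53  1.43  0.    1.18 -0.18] F [-0.2 -0.  -0.5] 85.29641736488715 0.0
cm 32.66 -12.55 -0.06 turn -84.31670700881443
```

Emit:
apply_moves(deltas=[3.3,-1.3,0,-8.4,0,6.5,-2.5,0,-16.9,0,9.8,-3.8,0,-25.3,0,13.1,-5.0,0,-33.7,0,16.3,-6.3,0,-42.2,0], newtons=45)

```text
t: 0.72
position: [339.3, -476.2, 249.9]
ee_rot: [-3.141, -0.001, 1.076]
contact_force: [0.7, -0.7, 0.2]
opening: 85.7
grip_force: 0.0
```

```bash
python3 d.py 472.5 -363.8 250 103.5
```

```text
t 0.725 pos [ 339.3 -476.2  249.9] 61.66 q [-1.14  0.47  1.54  0.    1.13 -0.65] F [ 0.7 -0.7  0.2] 85.69201255952261 0.0
cm 16.21 6.39 -0.01 turn -41.84227219688648
```

Emit:
apply_moves(deltas=[3.2,1.3,0,-8.4,0,6.5,2.6,0,-16.8,0,9.7,3.8,0,-25.1,0,13.0,5.1,0,-33.5,0,16.2,6.4,0,-41.9,0])

```text
t: 1.35
position: [473.0, -364.6, 249.8]
ee_rot: [-3.141, -0.001, 1.808]
contact_force: [-0.2, -0.1, -0.8]
opening: 85.4
grip_force: 0.0
```

```bash
python3 d.py 472.5 -363.8 52 103.5; python3 -c "
from h import *
snap('wrist','w1.png')"
```

```text
t 1.35 pos [ 473.  -364.6  249.8] 103.56 q [-0.84  0.49  1.5  -0.    1.15 -1.08] F [-0.2 -0.1 -0.8] 85.42175085389007 0.0
cm 0.09 -0.03 19.78 turn 0.06489431519543132
```

View pics/w1.png

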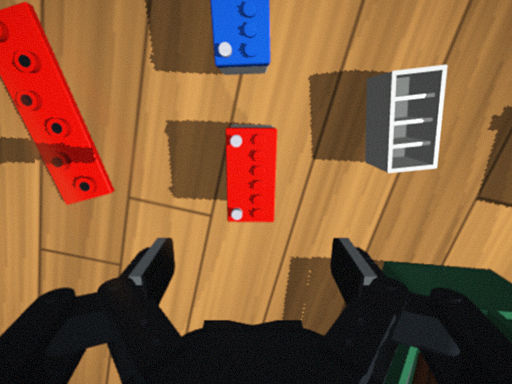

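The wrist view shows the red lid squarely aligned at columns 227–275, centred between the fingers at 173 and 333. Descending.

Emit:
apply_moves(deltas=[0,0,5,0,0,0,0,10,0,0,0,0,14,0,0,0,0,17.5,0,0,0.1,0,19.8,0,0])

```text
t: 2.02
position: [471.3, -364.0, 50.0]
ee_rot: [-3.14, -0.003, 1.802]
contact_force: [-0.1, -0.2, 0.4]
opening: 85.3
grip_force: 0.0
```

Emit:
apply_moves(deltas=[0,0,0,0,60,0,0,0,0,90,0,0,0,0,130,0,0,0,0,160,0,0,0,0,160], newtons=45)

```text
t: 2.65
position: [472.2, -364.8, 52.8]
ee_rot: [3.142, 0.0, 1.803]
contact_force: [-1.3, -0.0, -2.9]
opening: 55.6
grip_force: 52.4
```

Emit:
apply_moves(deltas=[0,0,-1.5,0,160,0,0,-5,0,160,0,0,-10,0,160,0,0,-15,0,160,0,0,-18,0,160])

```text
t: 3.28
position: [472.8, -364.8, 235.9]
ee_rot: [3.139, 0.004, 1.803]
contact_force: [0.1, -0.6, -7.4]
opening: 55.4
grip_force: 52.4
```

```bash
python3 d.py 599 -31.8 230 100.65
```

```text
t 3.275 pos [ 472.8 -364.8  235.9] 103.29 q [-0.84  0.5   1.52  0.    1.11 -1.08] F [ 0.1 -0.6 -7.4] 55.40364118662353 52.42255210876465
cm 29.51 19.94 0.59 turn 2.64122628922442
```

Emit:
apply_moves(deltas=[2,1.4,0,0.3,160,5,3.4,0,0.6,160,8.5,5.7,0,0.8,160,12,8.1,0,1,160,15.5,10.5,0,1.3,160])

```text
t: 3.9
position: [538.6, -187.8, 232.8]
ee_rot: [3.141, -0.0, 1.78]
contact_force: [0.6, -0.5, -6.2]
opening: 55.1
grip_force: 52.3
```

Emit:
apply_moves(deltas=[3.5,2.4,0,0.3,160,7,4.8,0,0.6,160,10,6.9,0,0.9,160,12.3,8.4,0,1.1,160,13.6,9.3,0,1.3,160])

```text
t: 4.53
position: [601.1, -35.5, 232.6]
ee_rot: [-3.141, -0.0, 1.759]
contact_force: [-0.9, -0.3, -7.7]
opening: 55.0
grip_force: 52.2
```

Emit:
apply_moves(deltas=[0,0,0,0,160,0,0,0,0,160])

```text
t: 4.78
position: [601.0, -38.2, 232.3]
ee_rot: [-3.141, 0.0, 1.757]
contact_force: [-0.3, 0.2, -7.0]
opening: 55.5
grip_force: 52.2
```

```bash
python3 d.py 599 -31.8 170 100.65
python3 - <<'E'
from m import *
exec(open('t.py').read().split("r=least")[0])
t=snap('top','top2.png'); b=snap('side','side2.png')
S_=monitor.sense()
c=cv2.cvtColor(t['color'],cv2.COLOR_RGB2HSV);m=(((c[...,0]<8)|(c[...,0]>172))&(c[...,1]>150)&(c[...,2]>60)).astype(np.uint8)
m[:60]=0;m[240:]=0;m[:,330:]=0
for k in cv2.findContours(m,0,2)[0]:
    if cv2.contourArea(k)>60:print(cv2.boundingRect(k),cv2.contourArea(k))
i=np.vstack([cv2.resize(t['color'][80:260,120:376],None,fx=1.6,fy=1.6),cv2.resize(b['color'][30:210,150:406],None,fx=1.6,fy=1.6)])[:,:,::-1]
cv2.imwrite('pics/c2.png',i)
E
```

```text
t 4.775 pos [601.  -38.2 232.3] 100.66 q [-0.25  0.52  1.51 -0.    1.11 -0.43] F [-0.3  0.2 -7. ] 55.456783824667504 52.22643792629242
cm 0.67 -0.08 6.23 turn 0.005142265167364712
(181, 123, 22, 33) 295.5
(233, 113, 21, 36) 366.0
```

View pics/c2.png

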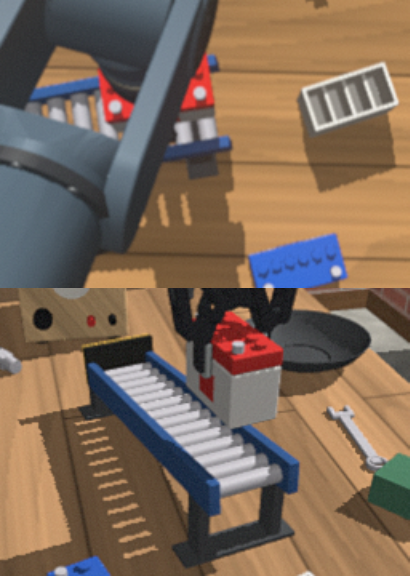

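The held battery is upright and aligned above the raised end, as both views show. Lowering in stages.

Emit:
apply_moves(deltas=[0.6,-0.1,0,0,160,0.7,-0.1,2,0,160,0.7,-0.1,4,0,160,0.7,-0.1,5.5,0,160,0.7,-0.1,6.2,0,160])

```text
t: 5.5
position: [598.7, -30.7, 169.3]
ee_rot: [-3.14, -0.001, 1.757]
contact_force: [-0.2, -0.5, -7.1]
opening: 55.6
grip_force: 52.1
```

Emit:
apply_moves(deltas=[0,0,0,0,160,0,0,0.2,0,160,0,0,0.3,0,160,0,0,0.4,0,160,0,0,0.4,0,160], newtons=25)

```text
t: 6.12
position: [599.2, -30.6, 166.4]
ee_rot: [3.141, -0.0, 1.757]
contact_force: [1.2, -0.4, -6.3]
opening: 55.5
grip_force: 52.1
```

```bash
python3 d.py 599 -31.8 157.5 100.65
```

```text
t 6.125 pos [599.2 -30.6 166.4] 100.68 q [-0.24  0.6   1.57  0.    0.97 -0.42] F [ 1.2 -0.4 -6.3] 55.50450780184989 52.133232951164246
cm -0.11 -0.04 0.89 turn 0.03320650430805472
```

Emit:
apply_moves(deltas=[0,0,0.1,0,160,0,0,0.2,0,160,0,0,0.3,0,160,0,0,0.3,0,160], newtons=25)

```text
t: 6.62
position: [599.3, -30.9, 164.0]
ee_rot: [3.141, 0.001, 1.757]
contact_force: [-1.8, -0.8, -1.2]
opening: 55.6
grip_force: 52.8
```

Emit:
apply_moves(deltas=[0,0,0.1,0,160,0,0,0.2,0,160,0,0,0.2,0,160])

```text
t: 7.0
position: [599.4, -31.2, 163.2]
ee_rot: [3.141, 0.002, 1.758]
contact_force: [-4.4, -0.4, 8.0]
opening: 55.4
grip_force: 53.8
```

Emit:
apply_moves(deltas=[0,0,0.1,0,150,0,0,0.1,0,150,0,0,0.2,0,150,0,0,0.2,0,150], newtons=20)

```text
t: 7.5
position: [599.4, -30.9, 161.3]
ee_rot: [3.141, 0.001, 1.758]
contact_force: [-3.9, 1.5, 7.3]
opening: 55.3
grip_force: 53.7
```

```bash
python3 - <<'E'
from m import *
b=snap('side','side3.png');s=snap('wrist','w3.png')
i=np.vstack([cv2.resize(b['color'][40:190,180:380],None,fx=2,fy=2),cv2.resize(s['color'],(400,300))])[:,:,::-1]
cv2.imwrite('pics/c3.png',i);print(monitor.sense()['ft_torque'])
E
```

```text
[-0.63394348  0.65549652 -0.14623516]
```

View pics/c3.png

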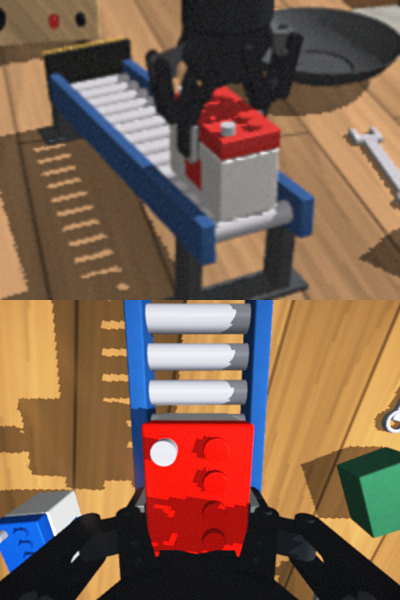

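The battery sits centred between the guides (lid centre column 198, guide centre 197) and is pivoting onto the slope at a steady 7 N. A few more millimetres down.

Emit:
apply_moves(deltas=[0,0,0.1,0,150,0,0,0.2,0,150,0,0,0.3,0,150,0,0,0.3,0,150])

```text
t: 8.1
position: [599.4, -30.6, 158.9]
ee_rot: [3.14, 0.001, 1.757]
contact_force: [-5.3, 1.1, 10.9]
opening: 55.7
grip_force: 54.2
```

Emit:
apply_moves(deltas=[0,0,0.1,0,150,0,0,0.1,0,0,0,0,0.1,0,0,0,0,0.1,0,0,0,0,0.1,0,0])

```text
t: 8.72
position: [599.3, -30.7, 155.0]
ee_rot: [-3.142, -0.0, 1.757]
contact_force: [-0.5, 0.2, 0.1]
opening: 85.4
grip_force: 0.0
```

Emit:
apply_moves(deltas=[0,0,-2,0,0,0,0,-6,0,0,0,0,-10,0,0,0,0,-14,0,0,0,0,-16,0,0])

```text
t: 9.35
position: [600.1, -30.8, 317.8]
ee_rot: [3.138, 0.002, 1.757]
contact_force: [0.0, 0.2, -0.5]
opening: 85.4
grip_force: 0.0
```

Emit:
apply_moves(deltas=[0,0,0,0,0,0,0,0,0,0,0,0,0,0,0,0,0,0,0,0,0,0,0,0,0])

```text
t: 9.98
position: [599.1, -30.6, 314.7]
ee_rot: [-3.141, -0.0, 1.757]
contact_force: [-0.3, 0.1, -1.0]
opening: 85.6
grip_force: 0.0
```

Emit:
apply_moves(deltas=[0,0,0,0,0,0,0,0,0,0,0,0,0,0,0,0,0,0,0,0,0,0,0,0,0])

```text
t: 10.6
position: [599.2, -30.7, 315.4]
ee_rot: [3.141, 0.0, 1.757]
contact_force: [0.1, -0.6, 0.6]
opening: 85.3
grip_force: 0.0
```

Emit:
apply_moves(deltas=[0,0,0,0,0,0,0,0,0,0,0,0,0,0,0,0,0,0,0,0,0,0,0,0,0])

```text
t: 11.22
position: [599.2, -30.7, 315.3]
ee_rot: [-3.142, -0.0, 1.757]
contact_force: [0.1, 0.7, 0.6]
opening: 85.6
grip_force: 0.0
```

Emit:
apply_moves(deltas=[0,0,0,0,0,0,0,0,0,0,0,0,0,0,0,0,0,0,0,0,0,0,0,0,0])

```text
t: 11.85
position: [599.2, -30.6, 315.3]
ee_rot: [-3.142, -0.0, 1.757]
contact_force: [0.8, 0.6, -0.8]
opening: 85.6
grip_force: 0.0
```

```bash
python3 - <<'E'
from m import *
b=snap('side','side4.png');t=snap('top','top4.png')
cv2.imwrite('pics/c4.png',np.vstack([cv2.resize(x['color'],(400,300)) for x in(b,t)])[:,:,::-1])
E
```

```text
(no output)
```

View pics/c4.png

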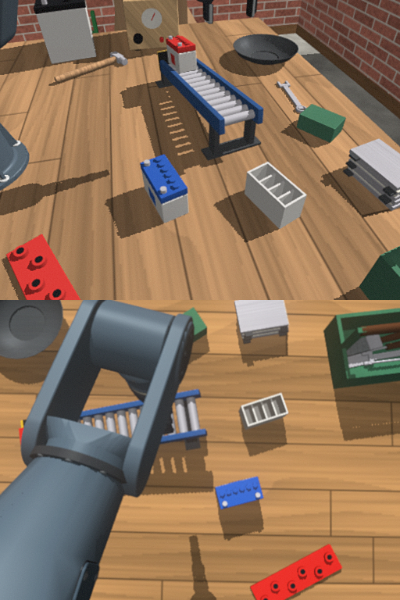

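The side view shows the battery upright at the stop end, at about (180,50). The blue battery and the case have not moved. A numeric check that it is against the stop and at rest:

Emit:
apply_moves(deltas=[0,0,0,0,0,0,0,0,0,0,0,0,0,0,0,0,0,0,0,0])

```text
t: 12.45
position: [599.2, -30.7, 315.3]
ee_rot: [-3.142, 0.0, 1.757]
contact_force: [0.0, -0.3, 0.7]
opening: 85.1
grip_force: 0.0
```

```bash
python3 - <<'E'
from m import *
b0=load('side');b=snap('side','side5.png')
p=[572.2,110.7,.1859];T=np.radians(6)
def P(yc):
    o=[]
    for x in(-28,28):
        for y in(-55,55):
            Y=yc+y*np.cos(T)+78*np.sin(T);z=90-.105*yc-y*np.sin(T)+78*np.cos(T)
            o.append([p[0]+np.cos(p[2])*x-np.sin(p[2])*Y,p[1]+np.sin(p[2])*x+np.cos(p[2])*Y,z])
    q=proj(b,o);return q.min(0).round(),q.max(0).round()
for yc in(125,145):print(yc,P(yc))
for s in(b0,b):
    c=cv2.cvtColor(s['color'],cv2.COLOR_RGB2HSV);m=(((c[...,0]<8)|(c[...,0]>172))&(c[...,1]>150)&(c[...,2]>60)).astype(np.uint8)
    m[:30]=0;m[100:]=0;m[:,:205]=0;m[:,260:]=0
    k=max(cv2.findContours(m,0,2)[0],key=cv2.contourArea);print(cv2.boundingRect(k))
E
```

```text
125 (array([215.,  47.]), array([255.,  64.]))
145 (array([213.,  45.]), array([252.,  61.]))
(213, 45, 37, 23)
(213, 45, 37, 23)
```

It is at rest, and its image position matches y = 145 mm, against the stop.

```bash
python3 -c "
from rig import arm
print(arm.close_job())"
```

```text
the job is handed in; nothing more can be done
None
```

The red battery was set on the raised end and released. It rolled down by itself and rests upright against the stop; the blue battery and open case were left untouched, and the job was handed in at about 12.5 s.

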